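# Latch the carving-tool chest's lid

### The job

Latch the chisel chest shut: take the crossbar of the draw latch's steel loop over the keeper hook on the sliding lid, down, and back under the hook until you feel it seat against the post; hold it there a moment with a light pull, about 5 to 10 N, and never press or drag it on the keeper or lid with over 15 N. Then let go of the loop and swing the lever over, away from the keeper, past its toggle point so that it stays fully down by itself and holds the lid drawn in; let go, and leave the other things on the bench where they are.

Things in the scene. Friction and masses are not known exactly. Their poses are not given: they have to be found in the camera images.
- chest: Wooden tool chest fixed to the bench, 350 mm long (x), 230 wide (y), top 95 high, draw latch on top. Origin: on the bench straight below the lever's pivot; +x points level from the pivot to the keeper, z up. The latch is symmetric about the plane y = 0 and moves along it. Beyond the pivot (+x) the top is the sliding lid, level with the fixed deck; a gap with a springy black seal parts them.
- pivot (a point): The lever's hinge axis (along the chest's y), 34 mm above the chest's top, fixed to the chest.
- lever (a joint): Lever angle: 0 upright, negative leans to the keeper (least -1.2), positive away from it. Toggle point at 1.1 to 1.3 with the loop hooked and taut; stop at 1.536 (lever level, closed). Friction 0.08 N m: it stays where left while the loop is slack. A taut loop (28 to 75 N) swings it back before the toggle point (up to about 10 N at the lever's end) and pulls it down to the stop beyond.
- lever_tip (a point): Centre of the round steel end of the lever, 85 mm from the pivot: a bar 14 mm thick and 24 mm long along the chest's y; the handle below it is 6 mm thick and as wide (24 mm). It can be pinched across its 24 mm or pushed.
- loop: Steel wire loop hinged on the lever. Origin on its hinge pin, which is 28 mm from the pivot along the lever. Its +x runs from the pin to the crossbar, 75 mm away; its arms lie at y = -19 and +19 mm. It stays where left (friction 0.04 N m); dragging the crossbar moves loop and lever together and takes about 2 to 6 N. Loop and lever weigh 0.13 kg.
- bar_mid (a point): Middle of the loop's crossbar: a round bar 8 mm thick, 150 mm long along the chest's y, sticking out 56 mm past the loop's arm on each side, where it can be pinched from above (25 to 70 mm from its middle).
- lid: Plywood lid, 205 mm wide, sliding along the chest's x against friction (8 N) and the springy seal (3 N per mm). Axes as the chest's. Origin: at the MEAN place of the keeper's seat (= centre of a seated crossbar), 20 mm above the lid's top, 61.5 mm from the pivot (+-1) at the start. Latched, the lid is drawn 10 to 22 mm towards the lever.
- keeper_foot (a point): On the lid's top below the mean seat. The steel keeper hook, 24 mm wide, is screwed on through a slot: its true seat lies up to 6 mm nearer to or farther from the lever than this point; the offset is not reported and must be felt or seen. Its foot, 8 mm high, runs from 17 mm before to 30 mm beyond the seat. A crossbar lying on the foot has its centre 12 mm above this point.
- keeper_lip (a point): Keeper lip's underside above the mean seat, 24.5 mm above the lid (6 mm thick). On the lever's side the lip joins a post, 9 mm thick, whose face is 4 mm before the true seat; it ends 10 mm beyond it in a nose (6 to 10 mm) that reaches down to 21 mm above the lid. The crossbar goes over the lip, down beyond the nose, onto the foot and back under the nose to the post; taut, it rises behind the nose.
- mallet: Bystander: wooden mallet lying on the bench, 310 mm long with a 60 x 100 x 60 mm head; origin on its underside. Leave alone.
- blank: Bystander: block of pale wood 120 x 55 x 45 mm; origin under its centre. Leave alone.
- pot: Bystander: glass jar with a steel cap, 70 mm thick and 90 mm high; origin under its centre. Leave alone.

How it is judged (in metres and radians):
On the way, in this order (a step that is already met when the one before it is completed fails the run):
1. the crossbar is under the keeper's hook and the fingers hold it there against the keeper's post with more than 2 N, the lever not yet thrown (z of bar_mid in the frame of lid below 0.003 m and x of bar_mid in the frame of lid between -0.009 and 0.009 m and contact force between keeper_c1 and loop above 2 N and contact force between the fingers and loop above 0.5 N and value of joint lever below 0.6 rad), for 0.1 s.
2. the lever is past its toggle point with the loop pulling on the keeper and the lid drawn in (value of joint lever above 1.45 rad and contact force between loop and lid above 12 N and x of lid in the frame of chest below 0.0535 m), for 0.2 s.
At the end, for the whole second after the job is handed in: The lever rests past its toggle point (above 1.45 rad), the loop's crossbar is under the keeper's lip and pulls on it with more than 12 N, and the lid is drawn at least 8 mm in from its rest place (all of step 2 and z of bar_mid in the frame of lid below 0.008 m); the robot touches nothing.
It fails at once if the crossbar was dragged or pressed on the keeper or lid with more than 15 N while the fingers were on the loop (contact force between the fingers and loop above 0.5 N and contact force between loop and lid above 15 N).
It fails at once if the mallet was disturbed (distance of mallet from where it was at the start of the episode above 0.02 m).
It fails at once if the wood block was disturbed (distance of blank from where it was at the start of the episode above 0.02 m).
It fails at once if the jar was disturbed (distance of pot from where it was at the start of the episode above 0.02 m).
It also fails if it takes over 72 s, if anything falls off the work surface, if the arm or the gripper's body presses on something with over 40 N, if the wrist force passes 120 N, or if a joint passes its speed limit or range.

### The arm

A 6-joint arm with a two-finger parallel gripper is mounted at the origin on the work surface. World frame = base frame: x ahead of the robot, y to its left, z up, the work surface at z = 0. Lengths are in mm, angles in degrees, forces in N, time in s.
With the tool pointing down it reaches from about 425 to 925 mm from the base axis. Payload 12.5 kg.
Tool frame: the origin (TCP) lies between the finger pads; the fingertips stand 19 mm ahead of it and the grasp point (between the pads) is the TCP; z points along the fingers, y is the line along which they close (so a half turn about z gives the same grasp; the last joint's range is limited). The gripper opens to 85 mm and grips with 20 to 120 N. Pads are 22 mm wide; open, the fingers measure 114 mm over their backs; the gripper's body (76 mm by 85 mm) begins 54 mm behind the grasp point. The pads swing forward as they close: fully open they stand 13 mm farther back than shut.
Start: joints at [58.866, 28.126, 89.318, -0, 62.55, -6.05], TCP at [264.952, 566.077, 250.327] pointing down, gripper open.
Joint ranges: [-177.58, 177.58], [-47.91, 125.51], [2.72, 160], [-65.01, 245.01], [3.68, 167.84], [-153.87, 153.87]. Speed limits (degrees/s): [127.2, 127.2, 159.86, 180, 180, 180].

### API

Orientations are given as [roll, pitch, yaw] about the fixed x, y, z axes, in that order (R = Rz(yaw) Ry(pitch) Rx(roll)).
In Python, from workcell import r gives the robot as it stands.
- The arm moves only by the tool play_rows, never from a script. Its arguments are lists of equal length, an entry for each row: "xyz": the shift along the tool's x, y, z in cm, a list of three; "delta_rot": the turn, a rotation vector about the tool's x, y, z in degrees, a list of three; "jaw": the opening, from 0 (shut) to 1 (fully open). A call has 1 to 10 rows; each row is the pose to reach, as a shift and turn from the pose commanded when the call began, along the tool's axes at that moment; what a row does not reach only later rows make up. A row lasts 1/10 s, in which the tool goes at most 50 mm and 8.59 degrees, less where a joint would pass 70% of its speed; a pose out of reach is approached as far as the arm can. A call with a gripper value outside its range is refused whole. The fingers move at their own pace and stop on an object; "squeeze" is the grip in N (left out, the last holds). Time passes only in rows, so rows that repeat a pose let the fingers close. It gives the time, the measured TCP pose, the force, the opening and the grip force at its end, in the units of the state.
- r.state(): the state, without advancing time (a new reading comes with each control period).
- r.camera(name): name is "scene" or "top" or "wrist"; returns a dict with "pixels" (384x512x3 uint8, red, green, blue), "mtx" (3x3 intrinsics, pixels), "rvec" (rotation vector, rad) and "tvec" (3), from world to camera coordinates, as OpenCV has them. Camera axes: x right, y down, z forward; pixel columns grow to the right and rows downward; lengths in mm; the calibration is good to about 2 mm. A picture is of the moment at which its call begins. There is no depth.
- r.finish_job(): hands the job in; it is judged then, once.
The state is a dict: "time": time; "joint_pos": joint angles; "dq": joint speeds; "effort": joint torques, N m; "position": TCP position; "ee_rot": TCP orientation; "force": force on the tool from outside, world axes, zero at the start; "wrist_torque": the same for the moment, N m; "opening": opening from 0.0 (shut) to 1.0 (fully open); "grasp_force": force on a finger pad.
Only numpy, scipy, OpenCV 4.12 (cv2) and the standard library are available. Lean on these libraries where they do the work, as an engineer would, in place of code of your own. Each camera call takes 0.05 s, during which the arm holds its last target. There are 200 camera calls.

## Working session

There is one attempt and no reset: what is moved stays moved. The work goes in short steps, Python scripts to look and compute and a tool call to move; the robot and the scene stay as the last step left them, time stands still between calls to the robot, and variables do not carry over. Pictures are saved under pics/ and viewed, at most 10 in all, crops included, and the job is handed in when it is done.

Besides the shell and the picture viewer there is one more tool, called as name(argument=value, ...), one argument or row to a line, values as JSON. play_rows: Moves the arm, as the interface text tells. Its arguments: {"type":"object","properties":{"xyz":{"type":"array","items":{"type":"array","items":{"type":"number"}}},"delta_rot":{"type":"array","items":{"type":"array","items":{"type":"number"}}},"jaw":{"type":"array","items":{"type":"number"}},"squeeze":{"type":"number"}},"required":["xyz","delta_rot","jaw"]}

```bash
mkdir -p pics; ls
cat > h.py <<'E'
import numpy as np, cv2
from workcell import r
from scipy.spatial.transform import Rotation as Ro
def cam(n,save=None):
    c=r.camera(n)
    if save: cv2.imwrite('pics/'+save,cv2.cvtColor(c['pixels'],cv2.COLOR_RGB2BGR))
    return c
def ray(c,u,v):
    R=cv2.Rodrigues(np.array(c['rvec'],float))[0];t=np.array(c['tvec'],float).ravel()
    return -R.T@t, R.T@np.linalg.inv(np.array(c['mtx']))@np.array([u,v,1.])
def onz(c,u,v,z):
    o,d=ray(c,u,v);return o+d*(z-o[2])/d[2]
def tri(*a):
    A=np.zeros((3,3));b=np.zeros(3)
    for c,u,v in a:
        o,d=ray(c,u,v);d=d/np.linalg.norm(d);P=np.eye(3)-np.outer(d,d);A+=P;b+=P@o
    x=np.linalg.solve(A,b)
    return x,[np.linalg.norm(np.cross(x-ray(*q)[0],ray(*q)[1]/np.linalg.norm(ray(*q)[1]))) for q in a]
def proj(c,p):
    return cv2.projectPoints(np.array(p,float).reshape(-1,3),np.array(c['rvec'],float),np.array(c['tvec'],float),np.array(c['mtx'],float),None)[0][:,0]
E
python3 - <<'E'
from h import *
import pickle
C={n:cam(n) for n in('scene','top','wrist')}
pickle.dump(C,open('c0.pkl','wb'))
im=np.hstack([C['scene']['pixels'],C['top']['pixels']])[:,:,::-1]
cv2.imwrite('pics/a.png',C['scene']['pixels'][:,:,::-1]);cv2.imwrite('pics/b.png',cv2.resize(C['top']['pixels'][:,:,::-1],(800,600)))
for n in C:
    o,d=ray(C[n],256,192);print(n,o,d,C[n]['mtx'][0])
print(r.state())
E
```

```text
pics
scene [1239.01460631 -706.23242813  879.85638432] [-0.56936016  0.56800176 -0.59439764] [409.5009909   0.        255.6980332]
top [ 254.34955954  -23.07403169 1315.81373327] [ 0.23030091  0.02479413 -0.97287436] [441.94277356   0.         259.86530003]
wrist [191.67866921 600.143204   374.2981028 ] [ 0.28619897 -0.12207202 -0.95045695] [331.70136963   0.         251.7527259 ]
{'time': 0.15, 'joint_pos': array([ 5.88628077e+01,  2.81549914e+01,  8.93390520e+01,  1.90305681e-03,
        6.25493964e+01, -6.04792642e+00]), 'dq': array([-0.08851679, -0.03977665, -0.13867945, -0.0357006 ,  0.02185981,
       -0.03707865]), 'effort': array([ 1.28303047e-03, -6.18706512e+01, -2.61689883e+01, -1.80752904e-04,
        3.23507236e-03,  3.07700634e-05]), 'position': array([264.90271479, 565.94811046, 249.89358681]), 'ee_rot': array([-1.79956980e+02, -6.25555598e-03,  1.54909854e+02]), 'force': array([ 0.64816533, -0.04814448,  0.02248491]), 'wrist_torque': array([ 0.05481712, -0.01059365, -0.00478519]), 'grasp_force': 0.0, 'opening': 0.9999017749069562}
```

View pics/a.png

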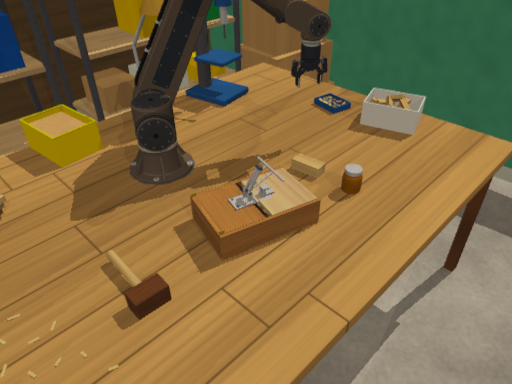

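View pics/b.png

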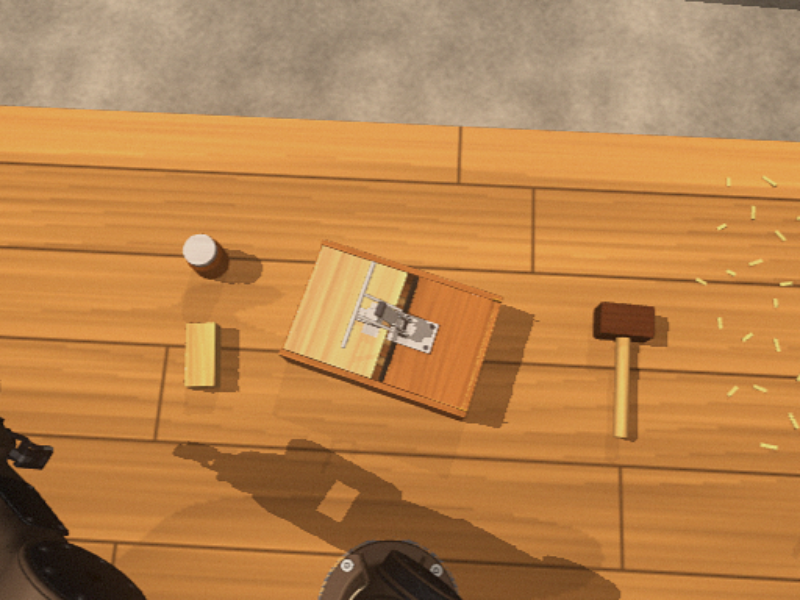

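The top view shows the chest (corners around (323,241), (502,298), (465,417), (281,353) in the 800-px picture). The keeper side faces +y (left), and the crossbar runs from (373,263) to (345,347). The jar and the block stand clear of it. Next I'll zoom in on the latch.

Run:
```python
from h import *
import pickle
C=pickle.load(open('c0.pkl','rb'))
s=C['scene']['pixels'][140:255,185:325,::-1];t=C['top']['pixels'][150:270,175:325,::-1]
a=cv2.resize(s,None,fx=400/140,fy=400/140,interpolation=cv2.INTER_CUBIC);b=cv2.resize(t,None,fx=400/150,fy=400/150,interpolation=cv2.INTER_CUBIC)
o=np.zeros((max(a.shape[0],b.shape[0]),800,3),np.uint8);o[:a.shape[0],:400]=a;o[:b.shape[0],400:]=b
cv2.imwrite('pics/c.png',o)
T=C['top'];k=.64
P=[onz(T,u*k,v*k,95) for u,v in[(323,241),(502,298),(465,417),(281,353)]]
P=np.array(P);print(P)
print('len',np.linalg.norm(P[0]-P[1]),np.linalg.norm(P[3]-P[2]),np.linalg.norm(P[1]-P[2]),np.linalg.norm(P[0]-P[3]))
d=P[0]-P[1]+P[3]-P[2];print('yaw',np.degrees(np.arctan2(d[1],d[0])))
```

```text
[[ 648.72560884  156.80171203   95.        ]
 [ 556.25340372 -176.90785902   95.        ]
 [ 339.53077301 -116.22843732   95.        ]
 [ 435.72054071  215.08220665   95.        ]]
len 346.2848343887458 344.9916147001959 225.05708359789188 220.8342706683268
yaw 74.16170051555775
```

View pics/c.png

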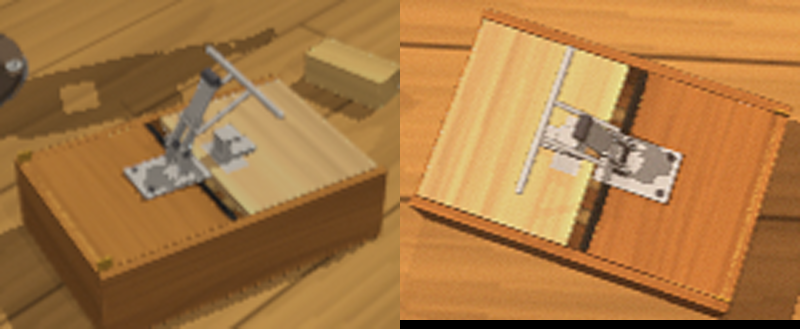

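Left crop (scene): the lever leans toward the keeper, tip at about (210,76), and the bar runs from (209,48) to (282,116). Right crop (top): bar from (572,50) to (519,191), lever tip at about (582,128). The keeper is below the bar in the view.

Run:
```python
from h import *
import pickle
C=pickle.load(open('c0.pkl','rb'))
S=lambda x,y:(C['scene'],185+x/2.857,140+y/2.857)
T=lambda x,y:(C['top'],175+(x-400)/2.667,150+y/2.667)
a,e1=tri(S(282,116),T(572,50));b,e2=tri(S(209,48),T(519,191));t,e3=tri(S(210,76),T(582,128))
print('bar+x end',a,e1,'other',b,e2,'len',np.linalg.norm(a-b),'yaw of bar normal',np.degrees(np.arctan2((a-b)[1],(a-b)[0]))+90,'tip',t,e3)
m=(a+b)/2;print('mid',m)
# base plate corners, z=97: scene corners crop
for p in [(124,173),(140,200)]: print('plate far end S',onz(*S(*p),97))
for p in [(682,152),(671,203)]: print('plate far end T',onz(*T(*p),97))
print('keeper foot T',[onz(*T(*p),100) for p in[(553,172),(577,176)]], 'S',[onz(*S(*p),103) for p in[(255,148),(222,167),(240,163)]])
print('gap T',[onz(*T(*p),95) for p in[(632,66),(578,248)]])
```

```text
bar+x end [587.23326882  56.09255522 180.71734033] [np.float64(3.6368107698916954), np.float64(3.636810769891834)] other [440.81789431  98.05678379 183.06001311] [np.float64(2.8018216581164945), np.float64(2.801821658116445)] len 152.32841655583388 yaw of bar normal 74.0071252414606 tip [501.9185464   38.81419901 200.75865115] [np.float64(1.755512907657399), np.float64(1.755512907657581)]
mid [514.02558156  77.0746695  181.88867672]
plate far end S [458.45242059 -50.10217863  97.        ]
plate far end S [505.59232421 -69.98082505  97.        ]
plate far end T [503.06090939 -63.73713175  97.        ]
plate far end T [448.31317689 -54.41356443  97.        ]
keeper foot T [array([474.39848253,  70.44997525, 100.        ]), array([471.40778721,  45.07982119, 100.        ])] S [array([536.15220727,  77.24072654, 103.        ]), array([533.82231357,  26.50311971, 103.        ]), array([543.05371623,  45.41874717, 103.        ])]
gap T [array([594.95899797,  -6.43222153,  95.        ]), array([396.86597563,  39.74510178,  95.        ])]
```

Measured, all consistent with the text:
- **Bar:** 152 mm long (150 given), mid at about (514, 77, 182).
- **Lever tip:** z≈201, so the lever leans about -0.56 rad.
- **Chest:** yaw ≈74.1°, pivot ≈(490, -4).

I'll grasp the bar at chest y≈-58, starting from above.

play_rows(
  xyz=[
    [-2,-1.3,-4],
    [-6,-4,-5],
    [-10,-6.7,-5],
    [-14,-9.4,-5],
    [-18,-12,-5],
    [-22,-14.7,-5],
    [-26,-17.4,-5],
    [-30,-20,-5],
    [-34,-22.7,-5],
    [-38,-25.4,-5],
  ],
  delta_rot=[
    [0,0,0],
    [0,0,-2],
    [0,0,-4],
    [0,0,-6],
    [0,0,-8],
    [0,0,-9.2],
    [0,0,-9.2],
    [0,0,-9.2],
    [0,0,-9.2],
    [0,0,-9.2],
  ],
  jaw=[0.5,0.5,0.5,0.5,0.5,0.5,0.5,0.5,0.5,0.5],
  squeeze=40,
)

```text
time: 1.15
position: [502.1, 173.1, 300.3]
ee_rot: [180.0, -0.0, 164.1]
force: [0.5, 0.7, 0.1]
opening: 0.5
grasp_force: 0.0
```

play_rows(
  xyz=[
    [-3,-2.8,0],
    [-6,-5.6,0],
    [-9,-8.4,0],
    [-9.6,-8.9,0],
    [-9.6,-8.9,0],
    [-9.6,-8.9,0],
  ],
  delta_rot=[
    [0,0,0],
    [0,0,0],
    [0,0,0],
    [0,0,0],
    [0,0,0],
    [0,0,0],
  ],
  jaw=[0.5,0.5,0.5,0.5,0.5,0.5],
)

```text
time: 1.75
position: [568.9, 63.8, 300.1]
ee_rot: [180.0, -0.0, 164.1]
force: [-0.3, 0.2, -0.3]
opening: 0.499
grasp_force: 0.0
```

Run:
```python
from h import *
import pickle
C={n:cam(n) for n in('scene','top','wrist')}
pickle.dump(C,open('c1.pkl','wb'))
c=C['wrist'];cv2.imwrite('pics/d.png',cv2.resize(c['pixels'][:,:,::-1],(768,576),interpolation=cv2.INTER_CUBIC))
print(r.state()['position'],ray(c,256,192))
print('pred px*1.5: ends,mid,tip',1.5*proj(c,[[587.2,56.1,180.7],[440.8,98,183],[514,77,182],[501.9,38.8,200.8]]))
```

```text
[568.87262067  64.20621447 300.49020601] (array([490.98773573,  86.04628257, 424.92102976]), array([ 0.30230121, -0.0730717 , -0.95050216]))
pred px*1.5: ends,mid,tip [[373.09253692 325.4759426 ]
 [372.93649257  -1.48338457]
 [372.91939064 179.2244602 ]
 [281.97119233 180.78302566]]
```

View pics/d.png

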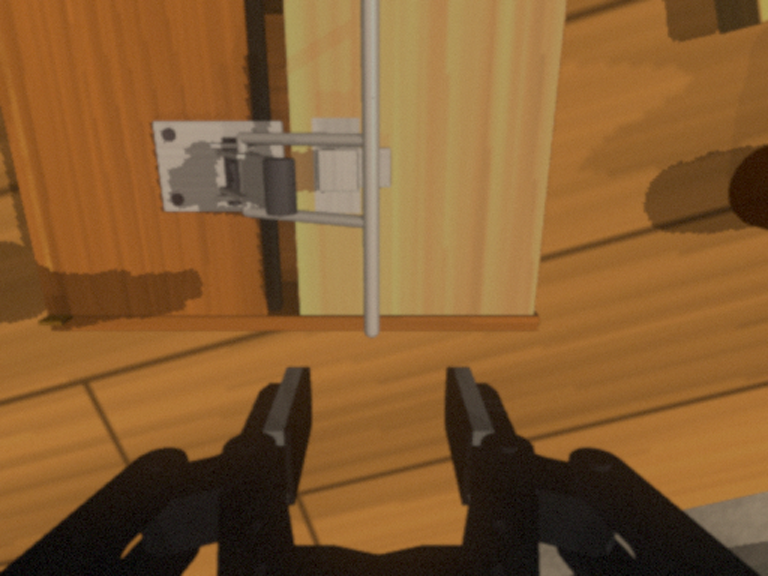

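The wrist view has chest +x to the right:
- **Bar:** col ≈371, near end at row 336, arms at rows 140 and 219 (mid 180).
- **Keeper:** lip block cols 318–358, foot's right end at col ≈391.

Next step: cast these points onto their heights.

Run:
```python
from h import *
import pickle
C=pickle.load(open('c1.pkl','rb'));c=C['wrist'];u=np.array([.274,.9617,0]);v=np.array([-.9617,.274,0])
def q(n,x,y,z):
    p=onz(c,x/1.5,y/1.5,z);print(n,p.round(1),'s',round(p@u,1),'lat',round(p@v,1))
q('bar mid',371.5,180,182);q('bar end',372.5,336,181)
q('lip right',358,172,125.5);q('lip left',318,172,125.5);q('foot right',391,168,103)
q('lip top row',0+340,152,125.5);q('lip bot row',340,192,125.5)
q('plate left',153,166,97);q('lever tip',281,185,201)
q('lid gap edge',295,170,95)
print('tcp s,lat',np.array([568.9,63.8,0])@u,np.array([568.9,63.8,0])@v)
# two-view bar end height
T=C['top']
g=c['pixels'][100:130,330:405].astype(int)
im=c['pixels'].astype(int)
for row in (120,115,93):print(row,[tuple(im[row,k]) for k in range(205,268,2)])
```

```text
bar mid [514.2  76.2 182. ] s 214.2 lat -473.6
bar end [592.8  54.2 181. ] s 214.5 lat -555.3
lip right [513.   67.6 125.5] s 205.6 lat -474.8
lip left [506.5  45.  125.5] s 182.1 lat -474.8
foot right [517.9  86.9 103. ] s 225.5 lat -474.3
lip top row [499.2  60.8 125.5] s 195.2 lat -463.5
lip bot row [521.2  54.  125.5] s 194.7 lat -486.4
plate left [475.6 -59.6  97. ] s 73.0 lat -473.7
lever tip [503.5  37.8 201. ] s 174.3 lat -473.9
lid gap edge [502.9  26.9  95. ] s 163.6 lat -476.2
tcp s,lat 217.23506 -529.6299300000001
120 [(np.int64(136), np.int64(101), np.int64(63)), (np.int64(133), np.int64(99), np.int64(63)), (np.int64(126), np.int64(104), np.int64(82)), (np.int64(114), np.int64(103), np.int64(90)), (np.int64(151), np.int64(138), np.int64(125)), (np.int64(166), np.int64(151), np.int64(134)), (np.int64(167), np.int64(152), np.int64(133)), (np.int64(169), np.int64(155), np.int64(136)), (np.int64(164), np.int64(147), np.int64(130)), (np.int64(166), np.int64(150), np.int64(133)), (np.int64(170), np.int64(155), np.int64(140)), (np.int64(166), np.int64(151), np.int64(134)), (np.
[... 3230 characters left out ...]
)), (np.int64(144), np.int64(131), np.int64(113)), (np.int64(129), np.int64(117), np.int64(103)), (np.int64(135), np.int64(122), np.int64(107)), (np.int64(161), np.int64(146), np.int64(127)), (np.int64(171), np.int64(158), np.int64(140)), (np.int64(172), np.int64(165), np.int64(147)), (np.int64(152), np.int64(139), np.int64(121)), (np.int64(164), np.int64(135), np.int64(92)), (np.int64(175), np.int64(140), np.int64(85)), (np.int64(176), np.int64(142), np.int64(88)), (np.int64(175), np.int64(146), np.int64(85)), (np.int64(175), np.int64(149), np.int64(91)), (np.int64(175), np.int64(156), np.int64(94)), (np.int64(176), np.int64(155), np.int64(95)), (np.int64(176), np.int64(148), np.int64(90))]
```

The seat is consistently at s≈195.4 (lip left, lip right and foot end agree). The keeper sits about +5 mm from its mean place. The bar is at s≈214.3, so it is already beyond the nose. Descending to pinch it at about 60 mm off the middle.

play_rows(
  xyz=[
    [-0.4,-0.3,2],
    [-0.4,-0.3,4.5],
    [-0.4,-0.3,7],
    [-0.4,-0.3,9],
    [-0.4,-0.3,10],
    [-0.4,-0.3,10.7],
    [-0.4,-0.3,10.7],
    [-0.4,-0.3,10.7],
  ],
  delta_rot=[
    [0,0,0],
    [0,0,0],
    [0,0,0],
    [0,0,0],
    [0,0,0],
    [0,0,0],
    [0,0,0],
    [0,0,0],
  ],
  jaw=[0.5,0.5,0.5,0.5,0.5,0.5,0.5,0.5],
)

```text
time: 2.7
position: [572.7, 59.3, 194.1]
ee_rot: [180.0, 0.1, 164.1]
force: [0.0, -0.4, -0.4]
opening: 0.502
grasp_force: 0.0
```

Run:
```python
from h import *
C={n:cam(n) for n in('scene','wrist')};c=C['wrist']
a=C['scene']['pixels'][120:240,200:340,::-1];a=cv2.resize(a,(400,343),interpolation=cv2.INTER_CUBIC)
b=cv2.resize(c['pixels'][:,:,::-1],(400,300));o=np.zeros((343,800,3),np.uint8);o[:,:400]=a;o[:300,400:]=b
cv2.imwrite('pics/e.png',o);s=r.state();print(s['position'],s['force'])
```

```text
[572.75406336  59.14535937 194.17096739] [-0.01590122  0.28147938  0.32576358]
```

View pics/e.png

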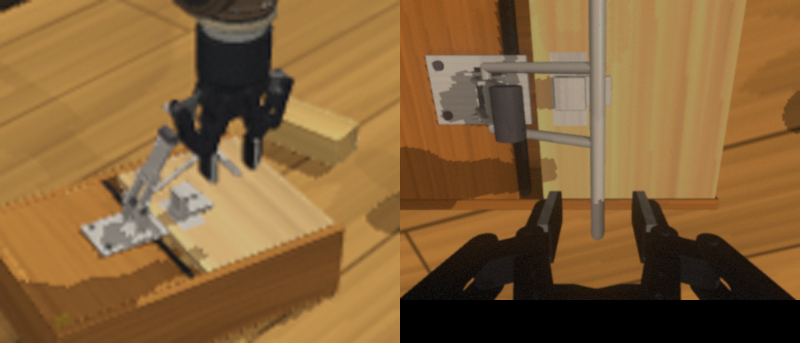

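The bar sits between the open pads, slightly right of centre, with its end at about (598,237). I'll check its height from the two wrist views before closing.

Run:
```python
from h import *
import pickle
c0=pickle.load(open('c1.pkl','rb'))['wrist'];c=cam('wrist')
for a,b in(((372.5/1.5,337/1.5),(598-400,239)),((366/1.5,140/1.5),(592-400,67)),((366/1.5,219/1.5),(592-400,141))):
    print(tri((c0,*a),(c,b[0]*1.28,b[1]*1.28)))
```

```text
(array([590.64099876,  54.69410271, 187.41997422]), [np.float64(0.1593258030872264), np.float64(0.15932580308719785)])
(array([495.27986303,  79.09417682, 200.1334856 ]), [np.float64(0.33924381012057675), np.float64(0.33924381012064275)])
(array([530.10583301,  68.73839042, 189.94539894]), [np.float64(0.2939466178961941), np.float64(0.2939466178961756)])
```

play_rows(
  xyz=[
    [0,0.05,-0.2],
    [0,0.05,-0.2],
    [0,0.05,-0.2],
    [0,0.05,-0.2],
    [0,0.05,-0.2],
    [0,0.05,-0.2],
    [0,0.05,-0.2],
    [0,0.05,-0.2],
  ],
  delta_rot=[
    [0,0,0],
    [0,0,0],
    [0,0,0],
    [0,0,0],
    [0,0,0],
    [0,0,0],
    [0,0,0],
    [0,0,0],
  ],
  jaw=[0.4,0.3,0.2,0.1,0,0,0,0],
  squeeze=40,
)

```text
time: 3.65
position: [572.6, 59.6, 195.3]
ee_rot: [180.0, 0.0, 164.1]
force: [1.6, 1.2, 0.6]
opening: 0.073
grasp_force: 39.0
```

Run:
```python
from h import *
C={n:cam(n) for n in('scene','wrist')};c=C['wrist']
a=C['scene']['pixels'][140:220,215:315,::-1];a=cv2.resize(a,(500,400),interpolation=cv2.INTER_CUBIC)
b=cv2.resize(c['pixels'][:,:,::-1],(300,225));o=np.zeros((400,800,3),np.uint8);o[:,:500]=a;o[:225,500:]=b
cv2.imwrite('pics/f.png',o);s=r.state();print(s['position'],s['force'],s['opening'],s['grasp_force'])
```

```text
[572.64119688  59.58857324 195.33971284] [0.25043042 1.05151849 1.32705318] 0.07304536946361401 39.030808210372925
```

View pics/f.png

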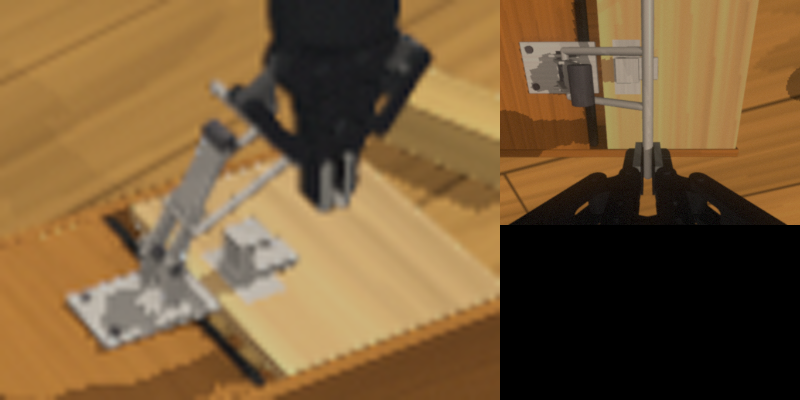

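The bar is gripped (grasp force 39 N), held near the fingertips. Going down beyond the nose, a bit outward for margin.

play_rows(
  xyz=[
    [0,0.1,0.4],
    [0,0.2,1.0],
    [0,0.2,1.7],
    [0,0.2,2.4],
    [0,0.2,3.1],
    [0,0.2,3.8],
    [0,0.2,4.5],
    [0,0.2,5.1],
    [0,0.2,5.6],
    [0,0.2,6.0],
  ],
  delta_rot=[
    [0,0,0],
    [0,0,0],
    [0,0,0],
    [0,0,0],
    [0,0,0],
    [0,0,0],
    [0,0,0],
    [0,0,0],
    [0,0,0],
    [0,0,0],
  ],
  jaw=[0,0,0,0,0,0,0,0,0,0],
)

```text
time: 4.75
position: [573.0, 61.3, 134.9]
ee_rot: [-180.0, -0.0, 164.1]
force: [-1.1, -0.9, 2.5]
opening: 0.072
grasp_force: 41.8
```

Run:
```python
from h import *
import pickle
C={n:cam(n) for n in('scene','wrist')};c=C['wrist'];pickle.dump(C,open('c2.pkl','wb'))
a=C['scene']['pixels'][140:220,215:315,::-1];a=cv2.resize(a,(500,400),interpolation=cv2.INTER_CUBIC)
b=cv2.resize(c['pixels'][:,:,::-1],(300,225));o=np.zeros((400,800,3),np.uint8);o[:,:500]=a;o[:225,500:]=b
cv2.imwrite('pics/g.png',o);s=r.state();print(s['position'],s['force'],s['wrist_torque'],s['opening'],s['grasp_force'])
```

```text
[573.07341799  61.34840576 134.87232636] [-0.08928059  0.26078997  0.8060089 ] [-0.09218694  0.024213    0.04891865] 0.06707393718524819 41.57239615917206
```

View pics/g.png

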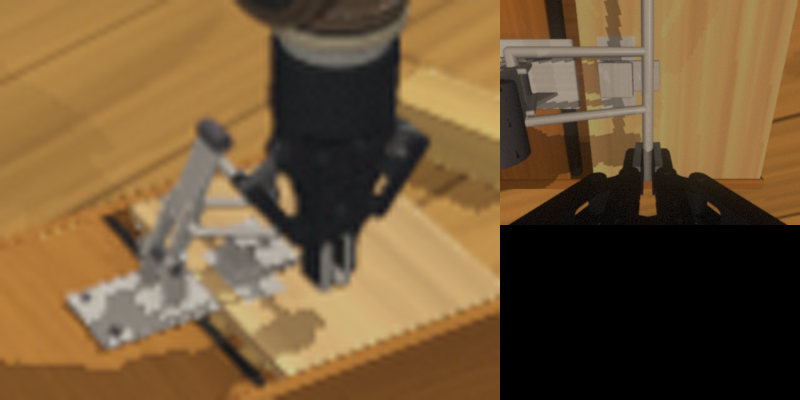

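The bar has come down just beyond the lip (wrist view: bar col 648, lip edge col 633). Continuing gently.

play_rows(
  xyz=[
    [0,0,0.3],
    [0,0,0.6],
    [0,0,0.8],
    [0,0,0.9],
    [0,0,1.0],
    [0,0,1.0],
  ],
  delta_rot=[
    [0,0,0],
    [0,0,0],
    [0,0,0],
    [0,0,0],
    [0,0,0],
    [0,0,0],
  ],
  jaw=[0,0,0,0,0,0],
)

```text
time: 5.45
position: [573.1, 61.4, 125.2]
ee_rot: [-180.0, -0.0, 164.1]
force: [-0.8, -2.7, 0.4]
opening: 0.073
grasp_force: 42.2
```

play_rows(
  xyz=[
    [0,0,0.1],
    [0,0,0.2],
    [0,0,0.2],
    [0,0,0.2],
  ],
  delta_rot=[
    [0,0,0],
    [0,0,0],
    [0,0,0],
    [0,0,0],
  ],
  jaw=[0,0,0,0],
)

```text
time: 5.85
position: [573.1, 61.5, 123.3]
ee_rot: [180.0, -0.0, 164.1]
force: [-0.7, -2.9, 0.4]
opening: 0.071
grasp_force: 42.3
```

play_rows(
  xyz=[
    [0,0,0.1],
    [0,0,0.15],
    [0,0,0.15],
  ],
  delta_rot=[
    [0,0,0],
    [0,0,0],
    [0,0,0],
  ],
  jaw=[0,0,0],
)

```text
time: 6.15
position: [573.1, 61.5, 121.8]
ee_rot: [180.0, 0.0, 164.1]
force: [-1.0, -3.7, 1.5]
opening: 0.071
grasp_force: 42.4
```

play_rows(
  xyz=[
    [0,0,0.1],
    [0,0,0.15],
    [0,0,0.15],
  ],
  delta_rot=[
    [0,0,0],
    [0,0,0],
    [0,0,0],
  ],
  jaw=[0,0,0],
)

```text
time: 6.45
position: [573.1, 61.5, 120.2]
ee_rot: [180.0, -0.0, 164.1]
force: [-1.3, -1.3, 2.2]
opening: 0.071
grasp_force: 42.4
```

play_rows(
  xyz=[
    [0,0,0.1],
    [0,0,0.1],
    [0,0,0.1],
  ],
  delta_rot=[
    [0,0,0],
    [0,0,0],
    [0,0,0],
  ],
  jaw=[0,0,0],
)

```text
time: 6.75
position: [573.1, 61.5, 119.2]
ee_rot: [180.0, -0.0, 164.1]
force: [-1.8, -2.0, 1.6]
opening: 0.075
grasp_force: 42.3
```

play_rows(
  xyz=[
    [0,0,0.1],
    [0,0,0.1],
    [0,0,0.1],
  ],
  delta_rot=[
    [0,0,0],
    [0,0,0],
    [0,0,0],
  ],
  jaw=[0,0,0],
)

```text
time: 7.05
position: [573.1, 61.5, 118.3]
ee_rot: [180.0, 0.0, 164.1]
force: [-0.5, -1.7, 2.0]
opening: 0.073
grasp_force: 42.4
```

play_rows(
  xyz=[
    [0,0,0.1],
    [0,0,0.1],
    [0,0,0.1],
  ],
  delta_rot=[
    [0,0,0],
    [0,0,0],
    [0,0,0],
  ],
  jaw=[0,0,0],
)

```text
time: 7.35
position: [573.1, 61.5, 117.3]
ee_rot: [180.0, -0.0, 164.1]
force: [-1.1, -1.3, 1.6]
opening: 0.068
grasp_force: 42.4
```

play_rows(
  xyz=[
    [0,0,0.1],
    [0,0,0.1],
    [0,0,0.1],
  ],
  delta_rot=[
    [0,0,0],
    [0,0,0],
    [0,0,0],
  ],
  jaw=[0,0,0],
)

```text
time: 7.65
position: [573.1, 61.5, 116.2]
ee_rot: [180.0, -0.0, 164.1]
force: [-0.4, -0.3, 1.8]
opening: 0.073
grasp_force: 42.4
```

play_rows(
  xyz=[
    [0,0,0.1],
    [0,0,0.1],
    [0,0,0.1],
  ],
  delta_rot=[
    [0,0,0],
    [0,0,0],
    [0,0,0],
  ],
  jaw=[0,0,0],
)

```text
time: 7.95
position: [573.2, 61.5, 115.3]
ee_rot: [180.0, 0.0, 164.1]
force: [-0.4, -1.4, 2.5]
opening: 0.072
grasp_force: 42.4
```

play_rows(
  xyz=[
    [0,-0.1,0],
    [0,-0.2,0],
    [0,-0.3,0],
    [0,-0.4,0],
    [0,-0.4,0],
  ],
  delta_rot=[
    [0,0,0],
    [0,0,0],
    [0,0,0],
    [0,0,0],
    [0,0,0],
  ],
  jaw=[0,0,0,0,0],
)

```text
time: 8.45
position: [572.4, 58.3, 115.3]
ee_rot: [179.9, 0.0, 164.1]
force: [1.8, 6.1, 0.3]
opening: 0.073
grasp_force: 42.2
```

Run:
```python
from h import *
import pickle
C={n:cam(n) for n in('scene','wrist')};c=C['wrist'];pickle.dump(C,open('c3.pkl','wb'))
a=C['scene']['pixels'][160:224,235:315,::-1];a=cv2.resize(a,(500,400),interpolation=cv2.INTER_CUBIC)
b=cv2.resize(c['pixels'][40:280,120:360,::-1],(300,300));o=np.zeros((400,800,3),np.uint8);o[:,:500]=a;o[:300,500:]=b
cv2.imwrite('pics/h.png',o)
for i in range(4):
    s=r.state();print(s['time'],s['position'],s['force'],s['wrist_torque']);cam('top')
```

```text
8.55 [572.41752186  58.30338776 115.25457276] [ 1.77416829  5.49758163 -0.46327157] [ 0.69083733 -0.21560995  0.07942238]
8.6 [572.44255387  58.28594383 115.26303163] [ 2.23854331  5.50043286 -0.38062224] [ 0.7038524  -0.14173     0.01285252]
8.65 [572.42442778  58.28708989 115.2690588 ] [ 2.6955397   4.99590678 -0.42319476] [ 0.68352004 -0.19114433  0.08144373]
8.7 [572.42295554  58.30168061 115.2584905 ] [ 1.06996604e+00  5.51326774e+00 -4.17759514e-03] [ 0.75994489 -0.16962365  0.04247434]
```

View pics/h.png

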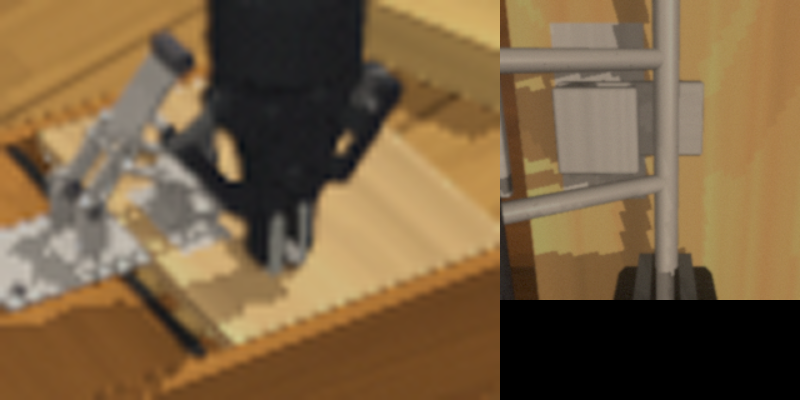

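The wrist crop shows the bar (col ≈656–678) still to the right of the lip edge (col 638). I'll compute the actual gap.

Run:
```python
from h import *
import pickle
C=pickle.load(open('c3.pkl','rb'));c=C['wrist'];u=np.array([.274,.9617,0]);v=np.array([-.9617,.274,0])
X=lambda a,b:(120+(a-500)/1.25,40+b/1.25)
def q(n,a,b,z):
    p=onz(c,*X(a,b),z);print(n,'s',round(p@u,1),'lat',round(p@v,1))
q('lip right',638,130,125.5);q('lip left',554,130,125.5);q('foot right',703,118,103)
for z in(106,109,112,115):
    q('bar@%d L'%z,656,130,z);q('bar R',678,130,z)
    q('bar near end L',656,255,z);q('R',676,255,z)
    q('arms',652,59,z);q('arms',652,186,z)
```

```text
lip right s 205.2 lat -473.6
lip left s 182.0 lat -473.6
foot right s 225.2 lat -473.6
bar@106 L s 209.8 lat -477.0
bar R s 216.9 lat -477.0
bar near end L s 209.5 lat -522.0
R s 216.6 lat -522.0
arms s 208.7 lat -455.1
arms s 208.3 lat -496.0
bar@109 L s 209.8 lat -476.5
bar R s 216.8 lat -476.5
bar near end L s 209.5 lat -520.4
R s 216.5 lat -520.4
arms s 208.8 lat -455.1
arms s 208.4 lat -495.1
bar@112 L s 209.9 lat -476.0
bar R s 216.7 lat -476.0
bar near end L s 209.6 lat -518.9
R s 216.5 lat -518.9
arms s 208.9 lat -455.1
arms s 208.5 lat -494.1
bar@115 L s 210.0 lat -475.4
bar R s 216.6 lat -475.4
bar near end L s 209.7 lat -517.4
R s 216.4 lat -517.4
arms s 209.0 lat -455.0
arms s 208.6 lat -493.2
```

The bar is still about 4 mm from the nose, so the ~5.5 N is hinge drag. Moving on in slow steps.

play_rows(
  xyz=[
    [0,-0.1,0],
    [0,-0.2,0],
    [0,-0.2,0],
  ],
  delta_rot=[
    [0,0,0],
    [0,0,0],
    [0,0,0],
  ],
  jaw=[0,0,0],
)

```text
time: 9.05
position: [571.7, 56.1, 115.1]
ee_rot: [179.9, 0.0, 164.1]
force: [1.9, 3.8, -3.1]
opening: 0.074
grasp_force: 42.5
```

play_rows(
  xyz=[
    [0,-0.1,0],
    [0,-0.1,0],
    [0,-0.1,0],
  ],
  delta_rot=[
    [0,0,0],
    [0,0,0],
    [0,0,0],
  ],
  jaw=[0,0,0],
)

```text
time: 9.35
position: [571.3, 54.8, 115.2]
ee_rot: [180.0, 0.0, 164.1]
force: [3.2, 2.8, -4.0]
opening: 0.071
grasp_force: 42.5
```

play_rows(
  xyz=[
    [0,-0.1,0],
    [0,-0.1,0],
    [0,-0.1,0],
  ],
  delta_rot=[
    [0,0,0],
    [0,0,0],
    [0,0,0],
  ],
  jaw=[0,0,0],
)

```text
time: 9.65
position: [571.0, 53.7, 115.3]
ee_rot: [180.0, 0.0, 164.1]
force: [3.5, 2.4, -3.4]
opening: 0.069
grasp_force: 42.5
```

play_rows(
  xyz=[
    [0,-0.1,0],
    [0,-0.1,0],
    [0,-0.1,0],
  ],
  delta_rot=[
    [0,0,0],
    [0,0,0],
    [0,0,0],
  ],
  jaw=[0,0,0],
)

```text
time: 9.95
position: [570.7, 52.7, 115.3]
ee_rot: [180.0, 0.0, 164.1]
force: [2.9, 3.8, -2.8]
opening: 0.068
grasp_force: 42.5
```

play_rows(
  xyz=[
    [0,-0.1,0],
    [0,-0.1,0],
    [0,-0.1,0],
  ],
  delta_rot=[
    [0,0,0],
    [0,0,0],
    [0,0,0],
  ],
  jaw=[0,0,0],
)

```text
time: 10.25
position: [570.4, 51.8, 115.3]
ee_rot: [180.0, 0.0, 164.1]
force: [2.5, 2.9, -2.7]
opening: 0.068
grasp_force: 42.6
```

play_rows(
  xyz=[
    [0,-0.1,0],
    [0,-0.1,0],
    [0,-0.1,0],
  ],
  delta_rot=[
    [0,0,0],
    [0,0,0],
    [0,0,0],
  ],
  jaw=[0,0,0],
)

```text
time: 10.55
position: [570.2, 50.9, 115.3]
ee_rot: [180.0, 0.0, 164.1]
force: [3.8, 3.2, -3.0]
opening: 0.069
grasp_force: 42.6
```

The bar has passed under the nose (s≈205.5) without the force rising. On towards the post.

play_rows(
  xyz=[
    [0,-0.1,0],
    [0,-0.2,0],
    [0,-0.3,0],
    [0,-0.4,0],
    [0,-0.5,0],
    [0,-0.5,0],
  ],
  delta_rot=[
    [0,0,0],
    [0,0,0],
    [0,0,0],
    [0,0,0],
    [0,0,0],
    [0,0,0],
  ],
  jaw=[0,0,0,0,0,0],
)

```text
time: 11.15
position: [568.8, 46.0, 115.4]
ee_rot: [180.0, 0.0, 164.1]
force: [2.4, 2.8, -2.1]
opening: 0.069
grasp_force: 42.6
```

play_rows(
  xyz=[
    [0,-0.1,0],
    [0,-0.2,0],
    [0,-0.2,0],
  ],
  delta_rot=[
    [0,0,0],
    [0,0,0],
    [0,0,0],
  ],
  jaw=[0,0,0],
)

```text
time: 11.45
position: [568.3, 44.2, 115.4]
ee_rot: [180.0, 0.0, 164.1]
force: [3.4, 3.0, -1.8]
opening: 0.072
grasp_force: 42.6
```

play_rows(
  xyz=[
    [0,-0.1,0],
    [0,-0.1,0],
    [0,-0.1,0],
  ],
  delta_rot=[
    [0,0,0],
    [0,0,0],
    [0,0,0],
  ],
  jaw=[0,0,0],
)

```text
time: 11.75
position: [568.0, 43.2, 115.4]
ee_rot: [180.0, 0.0, 164.1]
force: [3.9, 2.5, -1.6]
opening: 0.069
grasp_force: 42.7
```

play_rows(
  xyz=[
    [0,-0.1,0],
    [0,-0.1,0],
    [0,-0.1,0],
  ],
  delta_rot=[
    [0,0,0],
    [0,0,0],
    [0,0,0],
  ],
  jaw=[0,0,0],
)

```text
time: 12.05
position: [567.7, 42.3, 115.3]
ee_rot: [180.0, 0.0, 164.1]
force: [3.1, 3.5, -1.8]
opening: 0.072
grasp_force: 42.7
```

play_rows(
  xyz=[
    [0,-0.05,0],
    [0,-0.05,0],
    [0,-0.05,0],
  ],
  delta_rot=[
    [0,0,0],
    [0,0,0],
    [0,0,0],
  ],
  jaw=[0,0,0],
)

```text
time: 12.35
position: [567.6, 41.8, 115.3]
ee_rot: [180.0, 0.0, 164.1]
force: [3.9, 4.0, -1.3]
opening: 0.069
grasp_force: 42.7
```

play_rows(
  xyz=[
    [0,-0.05,0],
    [0,-0.05,0],
    [0,-0.05,0],
  ],
  delta_rot=[
    [0,0,0],
    [0,0,0],
    [0,0,0],
  ],
  jaw=[0,0,0],
)

```text
time: 12.65
position: [567.5, 41.4, 115.3]
ee_rot: [180.0, 0.0, 164.1]
force: [4.8, 4.2, -1.7]
opening: 0.071
grasp_force: 42.6
```

play_rows(
  xyz=[
    [0,-0.05,0],
    [0,-0.05,0],
    [0,-0.05,0],
  ],
  delta_rot=[
    [0,0,0],
    [0,0,0],
    [0,0,0],
  ],
  jaw=[0,0,0],
)

```text
time: 12.95
position: [567.5, 41.3, 115.4]
ee_rot: [180.0, 0.0, 164.1]
force: [5.2, 6.9, -2.2]
opening: 0.069
grasp_force: 42.6
```

play_rows(
  xyz=[
    [0,-0.05,0],
    [0,-0.05,0],
    [0,-0.05,0],
  ],
  delta_rot=[
    [0,0,0],
    [0,0,0],
    [0,0,0],
  ],
  jaw=[0,0,0],
)

```text
time: 13.25
position: [567.4, 41.0, 115.3]
ee_rot: [179.9, 0.0, 164.1]
force: [5.1, 9.7, -2.8]
opening: 0.071
grasp_force: 42.6
```

The bar has seated against the post at s≈195, as expected. Pull is ~10.7 N, of which ~4 N is drag, so about 6.5 N bears on the keeper. Holding a moment.

play_rows(
  xyz=[
    [0,0,0],
    [0,0,0],
    [0,0,0],
    [0,0,0],
    [0,0,0],
    [0,0,0],
  ],
  delta_rot=[
    [0,0,0],
    [0,0,0],
    [0,0,0],
    [0,0,0],
    [0,0,0],
    [0,0,0],
  ],
  jaw=[0,0,0,0,0,0],
)

```text
time: 13.85
position: [567.4, 41.0, 115.3]
ee_rot: [179.9, 0.0, 164.1]
force: [4.9, 10.5, -2.3]
opening: 0.067
grasp_force: 42.6
```

play_rows(
  xyz=[
    [0,0.03,0],
    [0,0.03,0],
    [0,0.03,0],
    [0,0.03,0],
    [0,0.03,0],
    [0,0.03,0],
  ],
  delta_rot=[
    [0,0,0],
    [0,0,0],
    [0,0,0],
    [0,0,0],
    [0,0,0],
    [0,0,0],
  ],
  jaw=[0.05,0.1,0.2,0.35,0.5,0.5],
)

```text
time: 14.45
position: [567.0, 40.5, 115.3]
ee_rot: [-180.0, -0.0, 164.1]
force: [0.5, -0.0, -0.2]
opening: 0.505
grasp_force: 0.0
```

play_rows(
  xyz=[
    [0,0,-0.5],
    [0,0,-1.5],
    [0,0,-4],
    [0,0,-7],
    [0,0,-11],
    [0,0,-15],
    [0,0,-18],
    [0,0,-20],
    [0,0,-20],
  ],
  delta_rot=[
    [0,0,0],
    [0,0,0],
    [0,0,0],
    [0,0,0],
    [0,0,0],
    [0,0,0],
    [0,0,0],
    [0,0,0],
    [0,0,0],
  ],
  jaw=[0.5,0.5,0.5,0.5,0.5,0.5,0.5,0.5,0.5],
)

```text
time: 15.35
position: [567.6, 40.6, 319.1]
ee_rot: [179.9, 0.3, 164.1]
force: [0.6, 0.1, 0.6]
opening: 0.5
grasp_force: 0.0
```

Run:
```python
from h import *
import pickle
C={n:cam(n) for n in('scene','wrist')};c=C['wrist'];pickle.dump(C,open('c4.pkl','wb'))
a=C['scene']['pixels'][140:240,195:320,::-1];a=cv2.resize(a,(400,320),interpolation=cv2.INTER_CUBIC)
b=cv2.resize(c['pixels'][0:256,60:400,::-1],(400,301));o=np.zeros((320,800,3),np.uint8);o[:,:400]=a;o[:301,400:]=b
cv2.imwrite('pics/i.png',o);s=r.state();print(s['position'],s['force'])
```

```text
[566.84532998  40.62882822 315.64461178] [-0.46760654  0.00427915 -0.98380688]
```

View pics/i.png

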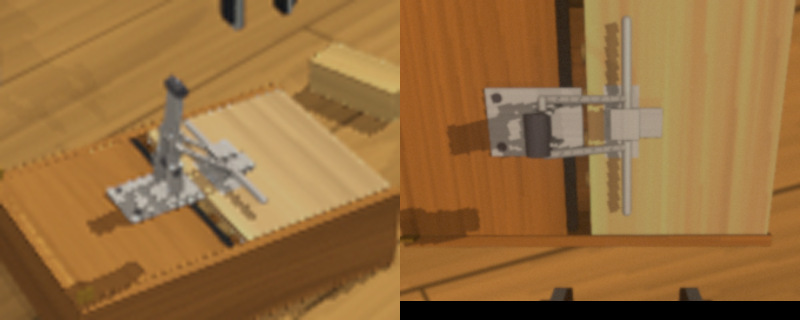

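The bar is now hooked under the lip (wrist view: bar col 627 passes beneath the lip block) and the loop is nearly slack-level. The lever is near upright, tip at scene (176,86) and wrist (538,133). Triangulating the tip.

Run:
```python
from h import *
import pickle
C=pickle.load(open('c4.pkl','rb'));u=np.array([.274,.9617,0]);v=np.array([-.9617,.274,0])
S=(C['scene'],195+176/3.2,140+86/3.2);W=(C['wrist'],60+138/1.176,133/1.176)
p,e=tri(S,W);print(p,e,'s',p@u,'lat',p@v)
for z in(205,209,213):
    q=onz(*W,z);print(z,q.round(1),'s',q@u,'lat',q@v)
    print([float(onz(C['wrist'],60+138/1.176,y/1.176,z)@v) for y in(110,157)])
t=np.array([567,40.6,0]);print('tcp s,lat',t@u,t@v)
```

```text
[495.29049884   9.66505271 211.15621771] [np.float64(1.4396457657412365), np.float64(1.439645765741184)] s 145.0044778732271 lat -473.67264829346584
205 [494.4   7.2 205. ] s 142.41953058299973 lat -473.4383100389469
[-460.41782294145276, -487.54170761094207]
209 [494.3   8.2 209. ] s 143.29549073737536 lat -473.09457982120534
[-460.29452924051895, -486.95920722948483]
213 [494.2   9.1 213. ] s 144.17145089175094 lat -472.7508496034637
[-460.1712355395852, -486.37670684802754]
tcp s,lat 194.40302 -534.1595
```

The tip is at s≈144, lat≈-473, z≈211, which is 83 mm from the pivot (85 given). I'll turn the tool 90° to pinch the tip across its 24 mm.

play_rows(
  xyz=[
    [1,-0.8,0],
    [2,-1.6,0],
    [3,-2.4,0],
    [4,-3.2,0],
    [5,-4,0],
    [6.1,-5,0],
    [6.1,-5,0],
    [6.1,-5,0],
    [6.1,-5,0],
    [6.1,-5,0],
  ],
  delta_rot=[
    [0,0,8],
    [0,0,16],
    [0,0,24],
    [0,0,32],
    [0,0,40],
    [0,0,48],
    [0,0,56],
    [0,0,64],
    [0,0,72],
    [0,0,80],
  ],
  jaw=[0.6,0.6,0.6,0.6,0.6,0.6,0.6,0.6,0.6,0.6],
)

```text
time: 16.45
position: [494.4, 9.2, 314.2]
ee_rot: [-179.9, -0.0, 83.8]
force: [-0.7, 0.3, -0.6]
opening: 0.598
grasp_force: 0.0
```

play_rows(
  xyz=[
    [0,0,0],
    [0,0,1],
    [0,0,3],
    [0,0,5],
    [0,0,6],
    [0,0,6.5],
    [0,0,6.5],
    [0,0,6.5],
  ],
  delta_rot=[
    [0,0,7],
    [0,0,10],
    [0,0,10],
    [0,0,10],
    [0,0,10],
    [0,0,10],
    [0,0,10],
    [0,0,10],
  ],
  jaw=[0.6,0.6,0.6,0.6,0.6,0.6,0.6,0.6],
)

```text
time: 17.25
position: [495.1, 9.2, 250.7]
ee_rot: [180.0, -0.0, 74.1]
force: [0.5, -0.7, -0.6]
opening: 0.599
grasp_force: 0.0
```

Run:
```python
from h import *
import pickle
C={n:cam(n) for n in('scene','wrist')};c=C['wrist'];pickle.dump(C,open('c5.pkl','wb'))
a=C['scene']['pixels'][120:220,195:320,::-1];a=cv2.resize(a,(400,320),interpolation=cv2.INTER_CUBIC)
b=cv2.resize(c['pixels'][:,:,::-1],(400,300));o=np.zeros((320,800,3),np.uint8);o[:,:400]=a;o[:300,400:]=b
cv2.imwrite('pics/j.png',o);s=r.state();p=s['position'];print(p,s['ee_rot'],s['force'],'s',p@[.274,.9617,0],'lat',p@[-.9617,.274,0])
```

```text
[495.06202508   9.19896766 250.9269642 ] [ 1.79936018e+02 -1.49193729e-02  7.41207928e+01] [-0.52095016  0.31771671  0.32353737] s 144.49364206616428 lat -473.5806323808827
```

View pics/j.png

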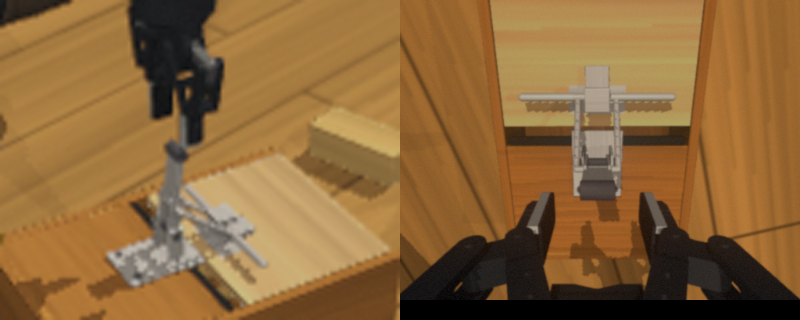

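The gripper is laterally centred on the lever tip (tip col 599, pad mid 597), and the tip is below it. Descending and closing.

play_rows(
  xyz=[
    [0,0,1],
    [0,0,2],
    [0,0,3],
    [0,0,3.5],
    [0,0,3.5],
    [0,0,3.5],
  ],
  delta_rot=[
    [0,0,0],
    [0,0,0],
    [0,0,0],
    [0,0,0],
    [0,0,0],
    [0,0,0],
  ],
  jaw=[0.6,0.6,0.6,0.6,0.5,0.4],
)

```text
time: 17.95
position: [494.9, 9.2, 215.2]
ee_rot: [-180.0, -0.0, 74.1]
force: [0.2, 0.2, 0.7]
opening: 0.398
grasp_force: 0.0
```

play_rows(
  xyz=[
    [0,0,0],
    [0,0,0],
    [0,0,0],
    [0,0,0],
    [0,0,0],
    [0,0,0],
  ],
  delta_rot=[
    [0,0,0],
    [0,0,0],
    [0,0,0],
    [0,0,0],
    [0,0,0],
    [0,0,0],
  ],
  jaw=[0.3,0.2,0.2,0.2,0.2,0.2],
  squeeze=40,
)

```text
time: 18.55
position: [495.3, 9.2, 215.8]
ee_rot: [179.9, -0.0, 74.1]
force: [2.5, -0.9, 5.0]
opening: 0.269
grasp_force: 41.0
```

Pinched (23 mm opening ≈ the 24 mm bar). Now swinging the tip along its 85 mm arc, with a light grip.

play_rows(
  xyz=[
    [-0.2,0,0],
    [-0.7,0,-0.1],
    [-1.5,0,-0.14],
    [-2.3,0,-0.08],
    [-3.2,0,0.03],
    [-3.2,0,0.03],
  ],
  delta_rot=[
    [0,0,0],
    [0,0,0],
    [0,0,0],
    [0,0,0],
    [0,0,0],
    [0,0,0],
  ],
  jaw=[0.2,0.2,0.2,0.2,0.2,0.2],
  squeeze=28,
)

```text
time: 19.15
position: [486.6, -21.5, 214.9]
ee_rot: [179.9, -0.1, 74.0]
force: [7.4, 5.2, -2.0]
opening: 0.275
grasp_force: 40.0
```

play_rows(
  xyz=[
    [-0.4,0,0.1],
    [-0.8,0,0.2],
    [-1.2,0,0.35],
    [-1.6,0,0.5],
    [-2.0,0,0.68],
    [-2.4,0,0.88],
    [-2.75,0,1.08],
    [-3.1,0,1.3],
    [-3.1,0,1.3],
  ],
  delta_rot=[
    [0,0,0],
    [0,0,0],
    [0,0,0],
    [0,0,0],
    [0,0,0],
    [0,0,0],
    [0,0,0],
    [0,0,0],
    [0,0,0],
  ],
  jaw=[0.2,0.2,0.2,0.2,0.2,0.2,0.2,0.2,0.2],
)

```text
time: 20.05
position: [478.3, -51.1, 202.5]
ee_rot: [179.9, -0.1, 74.1]
force: [4.7, 4.9, 6.9]
opening: 0.274
grasp_force: 37.0
```

play_rows(
  xyz=[
    [-0.35,0,0.25],
    [-0.68,0,0.53],
    [-1.0,0,0.81],
    [-1.3,0,1.1],
    [-1.58,0,1.42],
    [-1.85,0,1.74],
    [-2.1,0,2.08],
    [-2.35,0,2.43],
    [-2.35,0,2.43],
  ],
  delta_rot=[
    [0,0,0],
    [0,0,0],
    [0,0,0],
    [0,0,0],
    [0,0,0],
    [0,0,0],
    [0,0,0],
    [0,0,0],
    [0,0,0],
  ],
  jaw=[0.2,0.2,0.2,0.2,0.2,0.2,0.2,0.2,0.2],
)

```text
time: 20.95
position: [471.7, -74.5, 178.2]
ee_rot: [179.9, 0.0, 74.1]
force: [1.7, -4.2, 9.3]
opening: 0.27
grasp_force: 36.3
```

play_rows(
  xyz=[
    [-0.22,0,0.37],
    [-0.42,0,0.74],
    [-0.6,0,1.12],
    [-0.77,0,1.51],
    [-0.92,0,1.91],
    [-1.04,0,2.32],
    [-1.14,0,2.73],
    [-1.23,0,3.15],
    [-1.23,0,3.15],
  ],
  delta_rot=[
    [0,0,0],
    [0,0,0],
    [0,0,0],
    [0,0,0],
    [0,0,0],
    [0,0,0],
    [0,0,0],
    [0,0,0],
    [0,0,0],
  ],
  jaw=[0.2,0.2,0.2,0.2,0.2,0.2,0.2,0.2,0.2],
)

```text
time: 21.85
position: [468.3, -86.6, 146.3]
ee_rot: [179.9, 0.0, 74.1]
force: [2.4, -7.2, 4.4]
opening: 0.265
grasp_force: 45.1
```

play_rows(
  xyz=[
    [-0.05,0,0.3],
    [-0.09,0,0.6],
    [-0.1,0,0.9],
    [-0.1,0,1.1],
    [-0.1,0,1.1],
  ],
  delta_rot=[
    [0,0,0],
    [0,0,0],
    [0,0,0],
    [0,0,0],
    [0,0,0],
  ],
  jaw=[0.2,0.2,0.2,0.2,0.2],
)

```text
time: 22.35
position: [468.0, -87.7, 135.3]
ee_rot: [179.9, 0.0, 74.1]
force: [0.9, -10.4, 3.2]
opening: 0.273
grasp_force: 48.3
```

play_rows(
  xyz=[
    [0.05,0,0.1],
    [0.1,0,0.2],
    [0.1,0,0.3],
    [0.1,0,0.3],
  ],
  delta_rot=[
    [0,0,0],
    [0,0,0],
    [0,0,0],
    [0,0,0],
  ],
  jaw=[0.2,0.2,0.2,0.2],
)

```text
time: 22.75
position: [468.1, -87.4, 132.5]
ee_rot: [179.9, 0.1, 74.1]
force: [-1.3, -19.1, 4.3]
opening: 0.275
grasp_force: 49.7
```

play_rows(
  xyz=[
    [-0.1,0,0],
    [-0.2,0,0],
    [-0.2,0,0],
    [-0.2,0,0],
    [-0.2,0,0],
    [-0.2,0,0],
    [-0.2,0,0],
  ],
  delta_rot=[
    [0,0,0],
    [0,0,0],
    [0,0,0],
    [0,0,0],
    [0,0,0],
    [0,0,0],
    [0,0,0],
  ],
  jaw=[0.2,0.2,0.35,0.5,0.6,0.65,0.65],
)

```text
time: 23.45
position: [467.1, -87.6, 132.1]
ee_rot: [-180.0, -0.0, 74.1]
force: [0.2, 0.4, 0.1]
opening: 0.652
grasp_force: 0.0
```

play_rows(
  xyz=[
    [0,0,-1],
    [0,0,-3],
    [0,0,-6],
    [0,0,-10],
    [0,0,-14],
    [0,0,-16],
    [0,0,-17],
    [0,0,-17],
  ],
  delta_rot=[
    [0,0,0],
    [0,0,0],
    [0,0,0],
    [0,0,0],
    [0,0,0],
    [0,0,0],
    [0,0,0],
    [0,0,0],
  ],
  jaw=[0.65,0.65,0.65,0.65,0.65,0.65,0.65,0.65],
)

```text
time: 24.25
position: [467.3, -87.8, 303.2]
ee_rot: [179.9, 0.0, 74.1]
force: [0.1, 0.2, -0.7]
opening: 0.649
grasp_force: 0.0
```

Run:
```python
from h import *
C={n:cam(n) for n in('scene','top','wrist')}
import pickle;pickle.dump(C,open('c6.pkl','wb'))
s=r.state();print(s['position'],s['force'],s['time'])
# expected lever tip when closed (pivot s=129,lat -473.5): s=44, z=132 ; lip right edge s ~205.5-d ; project into wrist/scene & report dark-tip mask near it
u=np.array([.274,.9617,0]);v=np.array([-.9617,.274,0]);P=lambda s_,l,z:s_*u+l*v+[0,0,z]
for n in C:
    c=C[n];g=cv2.cvtColor(c['pixels'],cv2.COLOR_RGB2GRAY);hsv=cv2.cvtColor(c['pixels'],cv2.COLOR_RGB2HSV)
    for nm,p in(('tip closed',P(44,-473.5,132)),('tip upright',P(129,-473.5,214)),('bar-end -y',P(180,-548,115)),('bar-end +y',P(180,-398,115))):
        x,y=proj(c,p)[0];print(n,nm,round(x),round(y),end=' ')
        x,y=int(x),int(y)
        if 4<x<508 and 4<y<380: print('sat',hsv[y-1:y+2,x-1:x+2,1].mean().round(),'val',g[y-1:y+2,x-1:x+2].mean().round())
        else: print('out')
# bar position in the wrist/top view: grey (low-sat) profile along s at both ends of bar (lat -473.5 +-60), z=115
for n in('wrist','top'):
    c=C[n];hsv=cv2.cvtColor(c['pixels'],cv2.COLOR_RGB2HSV)
    for l in(-533,-413):
        out=[]
        for s_ in range(160,215,2):
            x,y=proj(c,P(s_,l,115))[0].round().astype(int)
            out.append(int(hsv[y,x,1]) if 0<=x<512 and 0<=y<384 else -1)
        print(n,l,out)
```

```text
[466.82033898 -87.62931879 301.03898666] [ 0.38503387 -0.75184283 -0.39093622] 24.4
scene tip closed 221 198 sat 92.0 val 80.0
scene tip upright 245 167 sat 157.0 val 128.0
scene bar-end -y 272 202 sat 47.0 val 157.0
scene bar-end +y 248 178 sat 115.0 val 134.0
top tip closed 289 218 sat 114.0 val 79.0
top tip upright 260 202 sat 113.0 val 108.0
top bar-end -y 251 179 sat 86.0 val 210.0
top bar-end +y 233 229 sat 66.0 val 218.0
wrist tip closed 253 175 sat 66.0 val 73.0
wrist tip upright 253 75 sat 44.0 val 75.0
wrist bar-end -y 342 13 sat 45.0 val 170.0
wrist bar-end +y 162 13 sat 51.0 val 166.0
wrist -533 [143, 141, 141, 130, 129, 132, 130, 125, 57, 50, 40, 67, 129, 126, 128, -1, -1, -1, -1, -1, -1, -1, -1, -1, -1, -1, -1, -1]
wrist -413 [141, 140, 139, 125, 130, 140, 138, 128, 59, 53, 33, 87, 133, 131, 128, -1, -1, -1, -1, -1, -1, -1, -1, -1, -1, -1, -1, -1]
top -533 [144, 144, 132, 111, 111, 114, 112, 112, 60, 28, 42, 39, 119, 107, 107, 105, 105, 105, 106, 104, 106, 105, 104, 104, 104, 98, 98, 106]
top -413 [146, 129, 129, 105, 110, 110, 133, 58, 58, 25, 23, 121, 121, 113, 106, 106, 109, 112, 112, 108, 107, 107, 110, 104, 103, 102, 108, 108]
```

After release the bar stays at s≈179, so the lid is drawn in about 16 mm. The dark lever tip shows at its closed place in all three views. The robot is clear at z≈300, so I'm handing in.

```bash
python3 -c "
from h import *
print(r.finish_job())"
```

```text
the job is handed in; nothing more can be done
None
```

The chest is latched and the job handed in (24 s of the 72 s used): the lever is down past its toggle and stays there by itself, and the lid is drawn in about 16 mm. The crossbar was seated with roughly 7 N on the post, and the mallet, block and jar were not touched. The hand-in call gave no verdict.

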